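# Check off a packed meal tray by its lid bubbles

### The job

Check off the meals on the brown tray: with a fingertip, lightly press down the bubble in the middle of each lid so that it stays well in (clearly more than half its travel), first the green one on the soup tub, then the yellow one on the clear meal box, then the blue one on the dessert cup. Leave the red bubble on the sauce pot alone, and do not lift, shift or tip anything.

Things in the scene. Friction and masses are not known exactly. Their poses are not given: they have to be found in the camera images.
- tray: Brown meal tray, fixed, 320 x 440 mm, rim 22 mm high, inner floor 5 mm above the table. Origin at the centre of its underside; x along the 320 mm side.
- soup_tub: Loose round white soup tub, 98 mm across the white lid, 70 mm high to the lid's top, about 0.3 kg, green bubble at the lid's centre. Origin at the centre of its underside.
- meal_box: Loose rectangular meal box, black base and clear lid over fried rolls, 146 x 106 mm (x by y), 50 mm high to the lid's top, about 0.3 kg, yellow bubble at the lid's centre. Origin at the centre of its underside.
- dessert_cup: Loose round pink dessert cup with white lid, 78 mm across, 58 mm high to the lid's top, about 0.2 kg, blue bubble at the lid's centre. Origin at the centre of its underside.
- sauce_pot: Loose round black sauce pot, 74 mm across, 42 mm high to the lid's top, red bubble at the lid's centre; not to be checked off. Origin at the centre of its underside.
- green_bubble (a joint): A round soft push-in cap 28 mm across; new, it stands 15.5 mm proud of the lid. Value: m that it stays in when let go, 0 new to 0.010 at its stop (still 5.5 mm proud); starts at 0 to 0.0015. A push of about 2.5 N moves it straight down and it stays where it is left; the soft cap gives by another 0.5 mm per N of push (1.3 mm while it moves) and springs back by that when let go. At its stop only the cap gives. On the soup tub.
- yellow_bubble (a joint): A round soft push-in cap 28 mm across; new, it stands 15.5 mm proud of the lid. Value: m that it stays in when let go, 0 new to 0.010 at its stop (still 5.5 mm proud); starts at 0 to 0.0015. A push of about 2.5 N moves it straight down and it stays where it is left; the soft cap gives by another 0.5 mm per N of push (1.3 mm while it moves) and springs back by that when let go. At its stop only the cap gives. On the meal box.
- blue_bubble (a joint): A round soft push-in cap 28 mm across; new, it stands 15.5 mm proud of the lid. Value: m that it stays in when let go, 0 new to 0.010 at its stop (still 5.5 mm proud); starts at 0 to 0.0015. A push of about 2.5 N moves it straight down and it stays where it is left; the soft cap gives by another 0.5 mm per N of push (1.3 mm while it moves) and springs back by that when let go. At its stop only the cap gives. On the dessert cup.
- red_bubble (a joint): The same kind of push-in cap on the sauce pot, red, new (0): leave it alone.
- green_bubble_top (a point): Centre of the flat top (22 mm across) of the green bubble; it sinks with the bubble. z points up.
- yellow_bubble_top (a point): Centre of the flat top (22 mm across) of the yellow bubble; it sinks with the bubble. z points up.
- blue_bubble_top (a point): Centre of the flat top (22 mm across) of the blue bubble; it sinks with the bubble. z points up.
- red_bubble_top (a point): Centre of the flat top (22 mm across) of the red bubble; it sinks with the bubble. z points up.
- water_bottle: Loose small water bottle, blue cap, standing on the tray, 52 mm across, 125 mm high. Origin at the centre of its underside.
- rice_pack: Loose white pack of rice on the tray, 100 x 54 x 34 mm high. Origin at the centre of its underside.
- plates: Loose stack of white plates on the table to the robot's left, 172 mm across, 45 mm high. Origin at the centre of its underside.
- spare_bottle: Loose water bottle like the other, standing on the table to the robot's right. Origin at the centre of its underside.
- spoon: Loose steel spoon lying on the table to the robot's right, handle towards the robot.
Things that resemble listed ones, but are neither listed nor needed, are in the scene too. What is shaped like the meal_box but turquoise is not meant.

How it is judged (in metres and radians):
On the way, in this order (a step that is already met when the one before it is completed fails the run):
1. the green bubble is pressed in by at least 5 mm and stays in (value of joint green_bubble above 0.005 m), for 0.2 s.
2. the yellow bubble is pressed in by at least 5 mm and stays in (value of joint yellow_bubble above 0.005 m), for 0.2 s.
3. the blue bubble is pressed in by at least 5 mm and stays in (value of joint blue_bubble above 0.005 m), for 0.2 s.
At the end, for the whole second after the job is handed in: The green, yellow and blue bubbles are each at least 5 mm in (of 10 mm), the red one is less than 2 mm in; the four containers, bottles, rice pack, plates and spoon are all within 20 mm of where they began, the containers and bottles upright within 0.15 rad, and the containers at rest (value of joint each of green_bubble, yellow_bubble, blue_bubble above 0.005 m and value of joint red_bubble below 0.002 m and distance of each of soup_tub, meal_box, dessert_cup, sauce_pot, water_bottle, rice_pack, plates, spare_bottle, spoon from where it was at the start of the episode below 0.02 m and angle between each of soup_tub, meal_box, dessert_cup, sauce_pot, water_bottle, spare_bottle's own z axis and vertical below 0.15 rad and linear speed of each of soup_tub, meal_box, dessert_cup, sauce_pot below 0.02 m/s); the robot touches nothing.
It fails at once if a bubble is pushed in before the one due before it is down ((value of joint yellow_bubble above 0.003 m and value of joint green_bubble below 0.0045 m) or (value of joint blue_bubble above 0.003 m and value of joint yellow_bubble below 0.0045 m)).
It fails at once if the red bubble is pushed in (2 mm) (value of joint red_bubble above 0.002 m).
It fails at once if a container is pressed with more than 20 N (contact force between any of the fingers, the arm and soup_tub above 20 N or contact force between any of the fingers, the arm and meal_box above 20 N or contact force between any of the fingers, the arm and dessert_cup above 20 N or contact force between any of the fingers, the arm and sauce_pot above 20 N).
It fails at once if anything loose is lifted, carried or pushed more than 20 mm from its place (distance of any of soup_tub, meal_box, dessert_cup, sauce_pot, water_bottle, rice_pack, plates, spare_bottle, spoon from where it was at the start of the episode above 0.02 m).
It fails at once if a container or bottle is tipped (over 0.35 rad) (angle between any of soup_tub, meal_box, dessert_cup, sauce_pot, water_bottle, spare_bottle's own z axis and vertical above 0.35 rad).
It also fails if it takes over 48 s, if anything falls off the work surface, if the arm or the gripper's body presses on something with over 40 N, if the wrist force passes 120 N, or if a joint passes its speed limit or range.

### The arm

A 6-joint arm with a two-finger parallel gripper is mounted at the origin on the work surface. World frame = base frame: x ahead of the robot, y to its left, z up, the work surface at z = 0. Lengths are in m, angles in degrees, forces in N, time in s.
With the tool pointing down it reaches from about 0.35 to 0.875 m from the base axis. Payload 4.2 kg.
Tool frame: the origin (TCP) lies on the front face of the gripper's body, between the roots of the fingers; the fingertips stand finger_overhang ahead of it and the grasp point (between the pads) lies 51 mm ahead of it (finger_overhang is the distance from the TCP to the fingertips, in m); z points along the fingers, y is the line along which they close (so a half turn about z gives the same grasp; the last joint's range is limited). The gripper opens to 87 mm and grips with 3 to 60 N. Pads are 19 mm wide; open, the fingers measure 117 mm over their backs; the gripper's body (75 mm by 190 mm) begins 51 mm behind the grasp point.
Start: joints at [-54.397, 22.042, 0.453, 0, -68.411, -14.817], TCP at [0.222, -0.584, 0.292] pointing down, gripper open.
Joint ranges: [-179.83, 179.83], [-69.29, 118.12], [-61.27, 80.66], [-181.25, 117.63], [-171.15, -9.14], [-177.46, 177.46]. Speed limits (degrees/s): [159.86, 159.86, 180, 180, 180, 180].

### API

Orientations are given as a 3x3 rotation matrix whose columns are the frame's x, y, z axes.
In Python, from station import sense, capture, camera_model, finish_job, finger_overhang gives the robot as it stands. The module is installed in compiled form; this text tells all that it offers.
- The arm moves only by the tool jog_arm, never from a script. Its argument "rows" is a list that holds one entry, the list of rows, each a list of 4 numbers: the shift along the tool's x, y, z in m, then the turn about the tool's z in rad. A call has 1 to 20 rows; each row shifts and turns the commanded pose from where the row before left it, along the tool's axes as they then stand; what a row does not reach is not made up. A row lasts 1/8 s, in which the tool goes at most 62.5 mm and 10.7 degrees, less where a joint would pass 70% of its speed; a pose out of reach is approached as far as the arm can. A call is refused whole if a number of a shift passes 0.0625 or a number of a turn 0.188, either way. A call with a gripper value outside its range is refused whole. "claw" is the opening, from 0 (shut) to 1 (fully open), set as the call begins (left out, the last holds). The fingers move at their own pace and stop on an object; the grip force is fixed at half the most. Time passes only in rows, so rows that do not move let the fingers close. It gives the time, the measured TCP pose, the force, the opening and the grip force at its end, in the units of the state.
- sense(): the state, without advancing time (a new reading comes with each control period).
- capture(name): name is "side" or "top"; returns the picture (420x560x3 uint8, red, green, blue); there is no depth.
- camera_model(name): a dict with "fovy" (degrees; the focal length in pixels is half the picture's height over the tangent of half this angle, whatever the lens; pixels are square), "cx", "cy" (the principal point, pixels), "k1" (the pictures are not rectified: a ray, as slopes to the right and down, at radius r is drawn at 1 + k1 r^2 times it, then the intrinsics apply), "eye" and "rotation" of the camera in the world. Camera axes: x right, y down, z forward; pixel columns grow to the right and rows downward; lengths in m; the calibration is good to about 2 mm. A picture is of the moment at which its call begins. camera_model takes no time and is no camera call.
- finish_job(): hands the job in; it is judged then, once.
The state is a dict: "time_s": time; "joints": joint angles; "joint_velocities": joint speeds; "effort": joint torques, N m; "tcp_pos": TCP position; "ee_rot": TCP orientation; "wrist_force": force on the tool from outside, world axes, zero at the start; "moment": the same for the moment, N m; "gripper_width": opening from 0.0 (shut) to 1.0 (fully open); "gripper_force": force on a finger pad.
Only numpy, scipy, OpenCV 4.12 (cv2) and the standard library are available. Lean on these libraries where they do the work, as an engineer would, in place of code of your own. Each camera call takes 0.05 s, during which the arm holds its last target. There are 200 camera calls.

## Working session

There is one attempt and no reset: what is moved stays moved. The work goes in short steps, Python scripts to look and compute and a tool call to move; the robot and the scene stay as the last step left them, time stands still between calls to the robot, and variables do not carry over. Pictures are saved under pics/ and viewed, at most 10 in all, crops included, and the job is handed in when it is done.

Besides the shell and the picture viewer there is one more tool, called after ">>>" by a JSON object that holds its "fn" and its "kwargs". jog_arm: Moves the arm, as the interface text tells. Its arguments: {"type":"object","properties":{"rows":{"type":"array"},"claw":{"type":"number"}},"required":["rows"]}

```bash
mkdir -p pics; python3 - <<'E'
from station import *
import cv2
print(finger_overhang); s=sense(); print(s)
for n in("top","side"):
    im=capture(n); cv2.imwrite(f"pics/{n}0.png",im[:,:,::-1]); print(n,camera_model(n))
E
```

```text
0.0697
{'time_s': 0.0, 'joints': array([-5.43960012e+01,  2.20916938e+01,  3.78085960e-01, -2.88988705e-02,
       -6.84107225e+01, -1.48152871e+01]), 'joint_velocities': array([ 0.04752506,  0.04467329,  0.06226637, -0.01089117, -0.12658292,
       -0.06418706]), 'effort': array([-1.41612112e-03, -3.90664494e+01,  1.87398630e+01,  4.21980947e+00,
        1.09929385e-02, -2.05235374e-04]), 'tcp_pos': array([ 0.22167217, -0.58387768,  0.29113827]), 'ee_rot': array([[-9.34961609e-01, -3.54747814e-01, -8.81966680e-04],
       [-3.54748895e-01,  9.34959395e-01,  2.03732233e-03],
       [ 1.01867390e-04,  2.21769487e-03, -9.99997536e-01]]), 'wrist_force': array([ 0.03451442, -0.27428943, -0.82327118]), 'moment': array([-0.04783947, -0.0208218 ,  0.04617033]), 'gripper_force': 0.0, 'gripper_width': 0.998124411476464}
top {'fovy': 48.350645455719054, 'cx': 286.07072260240255, 'cy': 213.87164637647282, 'k1': -0.056664878077390145, 'eye': array([0.35710918, 0.05649502, 1.41931874]), 'rotation': array([[-2.99212828e-02, -9.96526781e-01,  7.77115921e-02],
       [-9.99551330e-01,  2.99366133e-02, -9.67952012e-04],
       [-1.36183178e-03, -7.77056876e-02, -9.96975412e-01]])}
side {'fovy': 47.09647965803794, 'cx': 269.92627536309095, 'cy': 207.5540006351357, 'k1': -0.12835768125365404, 'eye': array([ 0.16929501, -1.19369259,  0.87039766]), 'rotation': array([[ 0.97551322, -0.09004432,  0.20066386],
       [-0.21836753, -0.50545179,  0.8347659 ],
       [ 0.02625998, -0.85814364, -0.51273766]])}
```

View pics/top0.png

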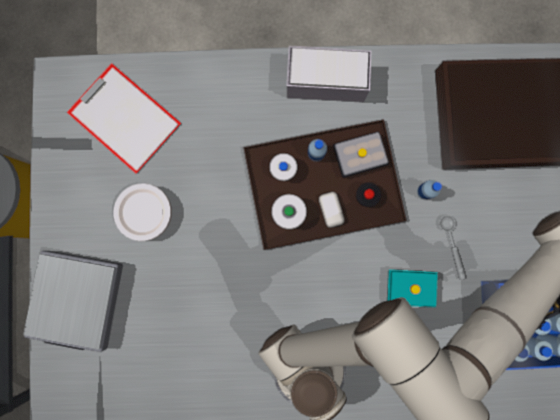

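View pics/side0.png

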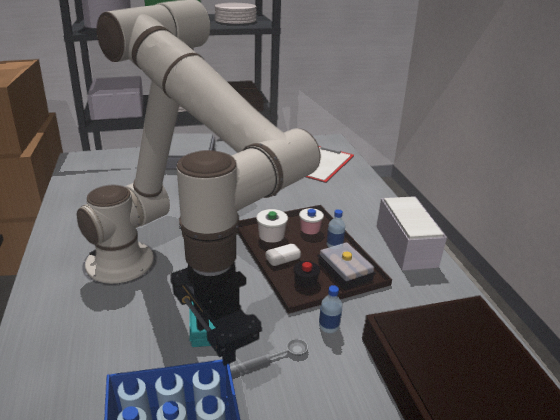

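Top view: green bubble (289,212) on the white tub, yellow (362,153) on the clear-lid box on the tray, blue (284,167) on the small white-lidded cup, red (369,194). In the side view they are near green (272,216), yellow (347,256), blue (312,212), red (307,267). 

Rivals: a yellow bubble at (415,290) is on the turquoise box off the tray, so it is not meant. The blue spots at (318,145) and (432,187) are bottle caps. Next I measure and confirm in one crop.

```bash
cat > h.py <<'E'
import numpy as np, cv2
from station import *
def ray(n,uv):
    m=camera_model(n); f=210/np.tan(np.radians(m["fovy"]/2))
    d=(np.array(uv,float)-[m["cx"],m["cy"]])/f; s=d.copy()
    for _ in range(20): s=d/(1+m["k1"]*(s@s))
    v=m["rotation"]@[s[0],s[1],1]; return m["eye"],v/np.linalg.norm(v)
def plane(n,uv,z):
    e,v=ray(n,uv); return e+v*(z-e[2])/v[2]
def tri(a,b):
    (e,v),(g,w)=ray("top",a),ray("side",b)
    t=np.linalg.lstsq(np.c_[v,-w],g-e,rcond=None)[0]
    p,q=e+v*t[0],g+w*t[1]; return (p+q)/2,np.linalg.norm(p-q)
H=dict(green=(60,[40,90]),yellow=(26,[18,32]),blue=(110,[100,130]),red=(0,[0,8]))
def blob(im,c,near,r=14):
    hsv=cv2.cvtColor(im,cv2.COLOR_RGB2HSV); lo,hi=H[c][1]
    m=cv2.inRange(hsv,(lo,110,50),(hi,255,255))
    k=np.zeros_like(m); cv2.circle(k,near,r,255,-1); m&=k
    n,l,st,ce=cv2.connectedComponentsWithStats(m)
    i=1+np.argmax(st[1:,4]); return ce[i],st[i]
E
python3 - <<'E'
from h import *
T,S=[cv2.imread(f"pics/{n}0.png")[:,:,::-1].copy() for n in("top","side")]
N=dict(green=((289,212),(272,216),.0905),yellow=((362,153),(347,256),.0705),blue=((284,167),(312,212),.0785),red=((369,194),(307,267),.0625))
for c,(a,b,z) in N.items():
    try:
        A,sa=blob(T,c,a); B,sb=blob(S,c,b)
        print(c,A.round(1),sa,B.round(1),sb,"tri",*[np.round(x,4) for x in tri(A,B)],"top",plane("top",A,z-.005).round(4),"side",plane("side",B,z-.005).round(4))
    except Exception as e: print(c,e)
a=cv2.resize(T[115:255,240:410],None,fx=3.5,fy=3.5,interpolation=2); cv2.imwrite("pics/c.png",a[:,:,::-1])
E
```

```text
green [288.7 210.8] [285 207   9   9  64] [271.9 213.7] [269 212   7   5  24] tri [0.4719 0.0469 0.0856] 0.0049 top [0.4695 0.0473 0.0855] side [0.4745 0.0469 0.0855]
yellow [362.  152.2] [358 148   9   9  65] [346.9 255.5] [343 252   9   8  64] tri [ 0.6406 -0.1746  0.0619] 0.0043 top [ 0.6377 -0.1734  0.0655] side [ 0.6408 -0.179   0.0655]
blue [283.1 165.7] [279 162   9   8  57] [311.3 212.1] [308 209   8   7  47] tri [0.6054 0.0594 0.0693] 0.0038 top [0.6027 0.0598 0.0735] side [0.6051 0.0529 0.0735]
red [368.8 193.7] [364 189  11  10  83] [306.8 265.9] [302 262  11  10  70] tri [ 0.5178 -0.1903  0.0551] 0.0043 top [ 0.5154 -0.1894  0.0575] side [ 0.519  -0.1934  0.0575]
```

View pics/c.png

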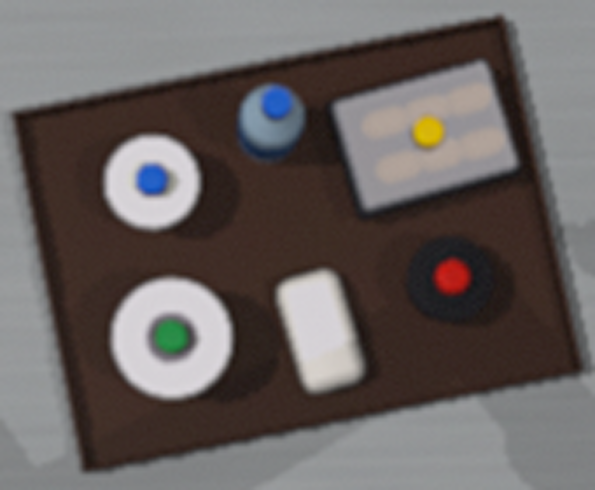

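Crop confirms: green on the large white-lid tub, yellow on the clear-lid box with rolls, and blue on the small cup, with the bottle's cap standing apart. I now close the gripper, turn it so its wide side keeps clear of the bottle, and travel above green.

>>> {"fn": "jog_arm", "kwargs": {"rows": [[[0, 0, 0, -0.172], [0, 0, 0, -0.172], [0, 0, 0, -0.172], [0, 0, 0, -0.172], [0, 0, 0, -0.172], [0, 0, 0, -0.172], [0, 0, 0, -0.172], [0, 0, 0, 0], [0, 0, 0, 0]]], "claw": 0}}

```text
time_s: 1.23
tcp_pos: [0.2218, -0.5842, 0.292]
ee_rot: [[-0.006, -1.0, -0.0], [-1.0, 0.006, 0.001], [-0.001, 0.0, -1.0]]
wrist_force: [0.6, 0.2, 0.5]
gripper_width: 0.063
gripper_force: 0.0
```

>>> {"fn": "jog_arm", "kwargs": {"rows": [[[-0.02, -0.008, 0, 0], [-0.042, -0.016, 0, 0], [-0.042, -0.016, 0, 0], [-0.042, -0.016, 0, 0], [-0.042, -0.016, 0, 0], [-0.042, -0.016, 0, 0], [-0.042, -0.016, 0, 0], [-0.042, -0.016, 0, 0], [-0.042, -0.016, 0, 0], [-0.042, -0.016, 0, 0], [-0.042, -0.016, 0, 0], [-0.042, -0.016, 0, 0], [-0.042, -0.016, 0, 0], [-0.042, -0.016, 0, 0], [-0.042, -0.016, 0, 0], [-0.02, -0.016, 0, 0], [0, 0, 0, 0], [0, 0, 0, 0]]]}}

```text
time_s: 3.48
tcp_pos: [0.472, 0.042, 0.292]
ee_rot: [[-0.005, -1.0, -0.001], [-1.0, 0.005, -0.0], [0.0, 0.001, -1.0]]
wrist_force: [0.2, -0.1, 0.3]
gripper_width: 0.003
gripper_force: 0.0
```

>>> {"fn": "jog_arm", "kwargs": {"rows": [[[-0.005, 0, 0.02, 0], [0, 0, 0.03, 0], [0, 0, 0.03, 0], [0, 0, 0.02, 0], [0, 0, 0.01, 0], [0, 0, 0.004, 0], [0, 0, 0, 0], [0, 0, 0, 0]]]}}

```text
time_s: 4.47
tcp_pos: [0.4728, 0.0478, 0.179]
ee_rot: [[-0.004, -1.0, 0.002], [-1.0, 0.004, 0.001], [-0.001, -0.002, -1.0]]
wrist_force: [0.5, 0.5, -0.3]
gripper_width: 0.005
gripper_force: 0.0
```

```bash
python3 - <<'E'
from h import *
s=sense(); print(s["tcp_pos"],s["wrist_force"])
S=capture("side"); T=capture("top")
a=[cv2.resize(x,(400,400),interpolation=2) for x in(S[160:260,222:322],T[150:250,240:340])]
cv2.imwrite("pics/g1.png",np.hstack(a)[:,:,::-1])
E
```

```text
[0.47275696 0.0477892  0.17901648] [ 0.53698156  0.46050168 -0.34620919]
```

View pics/g1.png

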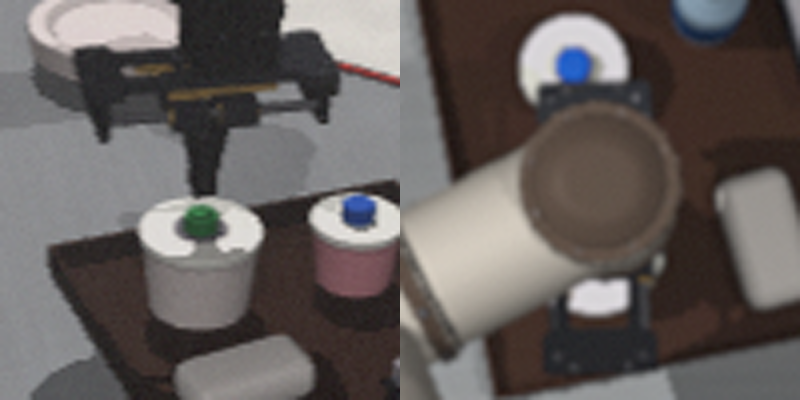

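The side crop shows the closed tips right above the green bubble. The tip is at about (203,192) and the bubble at (202,218), with clearance all round. Pressing now.

>>> {"fn": "jog_arm", "kwargs": {"rows": [[[0, 0, 0.006, 0], [0, 0, 0.006, 0], [0, 0, 0.003, 0], [0, 0, 0.002, 0], [0, 0, 0.002, 0], [0, 0, 0.002, 0], [0, 0, 0.001, 0], [0, 0, 0, 0]]]}}

```text
time_s: 5.58
tcp_pos: [0.4724, 0.0477, 0.1564]
ee_rot: [[-0.004, -1.0, 0.0], [-1.0, 0.004, 0.0], [-0.0, -0.0, -1.0]]
wrist_force: [-1.1, -0.6, 3.4]
gripper_width: 0.003
gripper_force: 1.1
```

>>> {"fn": "jog_arm", "kwargs": {"rows": [[[0, 0, 0.001, 0], [0, 0, 0.001, 0], [0, 0, 0.001, 0], [0, 0, 0, 0], [0, 0, 0, 0]]]}}

```text
time_s: 6.2
tcp_pos: [0.4724, 0.0477, 0.1532]
ee_rot: [[-0.004, -1.0, 0.0], [-1.0, 0.004, 0.0], [-0.0, -0.0, -1.0]]
wrist_force: [-0.9, 0.2, 2.1]
gripper_width: 0.002
gripper_force: 1.0
```

>>> {"fn": "jog_arm", "kwargs": {"rows": [[[0, 0, 0.001, 0], [0, 0, 0.001, 0], [0, 0, 0.001, 0], [0, 0, 0, 0], [0, 0, 0, 0]]]}}

```text
time_s: 6.82
tcp_pos: [0.4724, 0.0477, 0.1502]
ee_rot: [[-0.004, -1.0, 0.0], [-1.0, 0.004, 0.0], [-0.0, -0.0, -1.0]]
wrist_force: [-1.1, 0.3, 3.2]
gripper_width: 0.006
gripper_force: 1.0
```

>>> {"fn": "jog_arm", "kwargs": {"rows": [[[0, 0, -0.005, 0], [0, 0, -0.02, 0], [0, 0, -0.04, 0], [0, 0, -0.04, 0], [0, 0, -0.023, 0], [0, 0, 0, 0], [0, 0, 0, 0]]]}}

```text
time_s: 7.7
tcp_pos: [0.4717, 0.0476, 0.2772]
ee_rot: [[-0.004, -1.0, -0.002], [-1.0, 0.004, -0.0], [0.0, 0.002, -1.0]]
wrist_force: [-0.1, 0.2, 0.4]
gripper_width: 0.004
gripper_force: 0.0
```

>>> {"fn": "jog_arm", "kwargs": {"rows": [[[0.018, -0.014, 0, 0], [0.037, -0.028, 0, 0], [0.037, -0.028, 0, 0], [0.037, -0.028, 0, 0], [0.037, -0.028, 0, 0], [0.037, -0.028, 0, 0], [0.02, -0.013, 0, 0], [0, 0, 0.02, 0], [0, 0, 0.04, 0], [0, 0, 0.04, 0], [0, 0, 0.015, 0], [0, 0, 0.004, 0], [0, 0, 0, 0], [0, 0, 0, 0]]]}}

```text
time_s: 9.45
tcp_pos: [0.6392, -0.176, 0.161]
ee_rot: [[-0.004, -1.0, 0.003], [-1.0, 0.004, -0.0], [0.0, -0.003, -1.0]]
wrist_force: [0.3, -0.7, 0.5]
gripper_width: 0.006
gripper_force: 0.0
```

```bash
python3 - <<'E'
from h import *
s=sense(); print(s["tcp_pos"],s["wrist_force"])
S=capture("side"); T=capture("top")
T0,S0=[cv2.imread(f"pics/{n}0.png")[:,:,::-1].copy() for n in("top","side")]
for X,n,p in((S0,"side",(272,216)),(S,"side",(272,216)),(T0,"top",(289,212)),(T,"top",(289,212))): print(blob(X,"green",p))
a=[cv2.resize(x,(400,400),interpolation=2) for x in(S[180:280,297:397],S[180:260,242:322])]
cv2.imwrite("pics/y1.png",np.hstack(a)[:,:,::-1])
E
```

```text
[ 0.63924954 -0.17601061  0.1609551 ] [ 0.2538203  -0.67998222  0.52429216]
(array([271.91666667, 213.66666667]), array([269, 212,   7,   5,  24], dtype=int32))
(array([272.  , 215.75]), array([269, 214,   7,   4,  24], dtype=int32))
(array([288.734375, 210.84375 ]), array([285, 207,   9,   9,  64], dtype=int32))
(array([288.5       , 210.86206897]), array([285, 207,   8,   9,  58], dtype=int32))
```

View pics/y1.png

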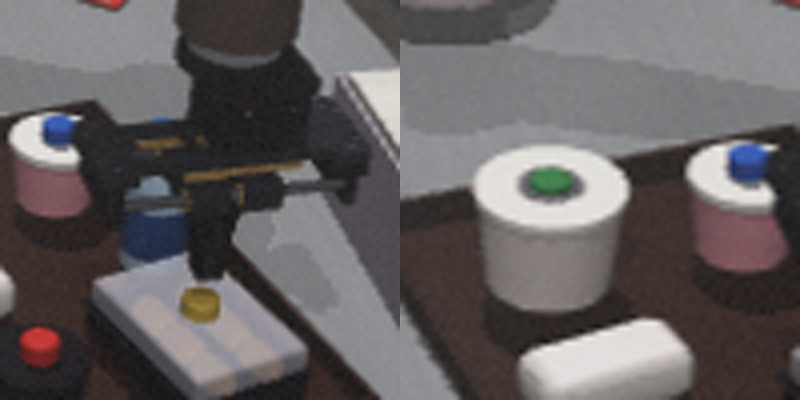

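Green clearly sits low in its lid now (side view 2 px lower). The tip hangs over yellow: tip near (208,275), bubble near (200,302) in the crop, so I nudge it 2 mm and press.

>>> {"fn": "jog_arm", "kwargs": {"rows": [[[0, 0.002, 0.006, 0], [0, 0, 0.006, 0], [0, 0, 0.004, 0], [0, 0, 0.002, 0], [0, 0, 0.002, 0], [0, 0, 0.002, 0], [0, 0, 0.001, 0], [0, 0, 0, 0]]]}}

```text
time_s: 10.55
tcp_pos: [0.6365, -0.176, 0.1365]
ee_rot: [[-0.004, -1.0, 0.0], [-1.0, 0.004, -0.0], [0.0, -0.0, -1.0]]
wrist_force: [-0.5, 0.4, 2.1]
gripper_width: 0.006
gripper_force: 1.1
```

>>> {"fn": "jog_arm", "kwargs": {"rows": [[[0, 0, 0.001, 0], [0, 0, 0.001, 0], [0, 0, 0.001, 0], [0, 0, 0, 0], [0, 0, 0, 0]]]}}

```text
time_s: 11.18
tcp_pos: [0.6365, -0.176, 0.1332]
ee_rot: [[-0.004, -1.0, -0.0], [-1.0, 0.004, -0.0], [0.0, 0.0, -1.0]]
wrist_force: [-1.1, -0.5, 3.2]
gripper_width: 0.002
gripper_force: 1.0
```

>>> {"fn": "jog_arm", "kwargs": {"rows": [[[0, 0, 0.001, 0], [0, 0, 0.001, 0], [0, 0, 0.001, 0], [0, 0, 0, 0], [0, 0, 0, 0]]]}}

```text
time_s: 11.8
tcp_pos: [0.6365, -0.176, 0.1302]
ee_rot: [[-0.004, -1.0, 0.0], [-1.0, 0.004, -0.0], [0.0, -0.0, -1.0]]
wrist_force: [-1.1, -0.1, 2.5]
gripper_width: 0.008
gripper_force: 1.0
```

>>> {"fn": "jog_arm", "kwargs": {"rows": [[[0, 0, -0.005, 0], [0, 0, -0.02, 0], [0, 0, -0.04, 0], [0, 0, -0.04, 0], [0, 0, -0.02, 0], [0, 0, 0, 0], [-0.019, 0.003, 0, 0], [-0.039, 0.005, 0, 0], [-0.039, 0.005, 0, 0], [-0.039, 0.005, 0, 0], [-0.039, 0.005, 0, 0], [-0.039, 0.005, 0, 0], [-0.019, 0.004, 0, 0], [0, 0, 0.03, 0], [0, 0, 0.04, 0], [0, 0, 0.015, 0], [0, 0, 0.004, 0], [0, 0, 0, 0], [0, 0, 0, 0]]]}}

```text
time_s: 14.18
tcp_pos: [0.6061, 0.0573, 0.1677]
ee_rot: [[-0.004, -1.0, 0.003], [-1.0, 0.004, 0.001], [-0.001, -0.003, -1.0]]
wrist_force: [-0.5, 1.1, -0.9]
gripper_width: 0.007
gripper_force: 0.0
```

```bash
python3 - <<'E'
from h import *
s=sense(); print(s["tcp_pos"],s["wrist_force"])
S=capture("side")
a=[cv2.resize(x,(400,400),interpolation=2) for x in(S[150:250,262:362],S[215:295,297:377])]
cv2.imwrite("pics/b1.png",np.hstack(a)[:,:,::-1])
E
```

```text
[0.60613027 0.05727077 0.16768112] [-0.47812699  1.07375529 -0.86770136]
```

View pics/b1.png

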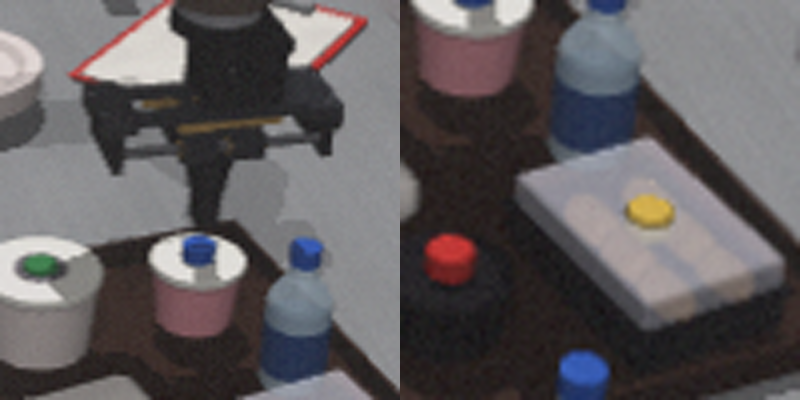

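Yellow is now flat against its lid at crop (650,210). The tip is just above blue: tip near (205,218), bubble near (199,245), so I nudge it 2 mm and press.

>>> {"fn": "jog_arm", "kwargs": {"rows": [[[0, 0.002, 0.006, 0], [0, 0, 0.006, 0], [0, 0, 0.003, 0], [0, 0, 0.002, 0], [0, 0, 0.002, 0], [0, 0, 0.002, 0], [0, 0, 0.001, 0], [0, 0, 0, 0]]]}}

```text
time_s: 15.22
tcp_pos: [0.6035, 0.0572, 0.1444]
ee_rot: [[-0.004, -1.0, 0.0], [-1.0, 0.004, 0.0], [-0.0, -0.0, -1.0]]
wrist_force: [1.0, 0.7, 1.5]
gripper_width: 0.006
gripper_force: 1.1
```

>>> {"fn": "jog_arm", "kwargs": {"rows": [[[0, 0, 0.001, 0], [0, 0, 0.001, 0], [0, 0, 0.001, 0], [0, 0, 0, 0], [0, 0, 0, 0]]]}}

```text
time_s: 15.85
tcp_pos: [0.6034, 0.0572, 0.1412]
ee_rot: [[-0.004, -1.0, 0.0], [-1.0, 0.004, 0.0], [-0.0, -0.0, -1.0]]
wrist_force: [-0.4, -0.4, 1.0]
gripper_width: 0.005
gripper_force: 1.0
```

>>> {"fn": "jog_arm", "kwargs": {"rows": [[[0, 0, 0.001, 0], [0, 0, 0.001, 0], [0, 0, 0.001, 0], [0, 0, 0, 0], [0, 0, 0, 0]]]}}

```text
time_s: 16.48
tcp_pos: [0.6034, 0.0572, 0.1382]
ee_rot: [[-0.004, -1.0, 0.0], [-1.0, 0.004, -0.0], [0.0, -0.0, -1.0]]
wrist_force: [0.5, 0.7, 2.0]
gripper_width: 0.008
gripper_force: 1.0
```

>>> {"fn": "jog_arm", "kwargs": {"rows": [[[0, 0, -0.005, 0], [0, 0, -0.02, 0], [0, 0, -0.04, 0], [0, 0, -0.04, 0], [0, 0, -0.03, 0], [0, 0, -0.02, 0], [0, 0, 0, 0], [0, 0, 0, 0], [0, 0, 0, 0]]]}}

```text
time_s: 17.6
tcp_pos: [0.6029, 0.0571, 0.2917]
ee_rot: [[-0.004, -1.0, -0.003], [-1.0, 0.004, -0.001], [0.001, 0.003, -1.0]]
wrist_force: [-0.1, -0.4, 0.4]
gripper_width: 0.0
gripper_force: 0.0
```

```bash
python3 - <<'E'
from h import *
s=sense(); print(s["tcp_pos"],s["wrist_force"])
S=capture("side")
cv2.imwrite("pics/e1.png",cv2.resize(S[180:310,230:400],None,fx=4,fy=4,interpolation=2)[:,:,::-1])
E
```

```text
[0.60289422 0.05709273 0.2917228 ] [-0.07982759 -0.4074818   0.37994846]
```

View pics/e1.png

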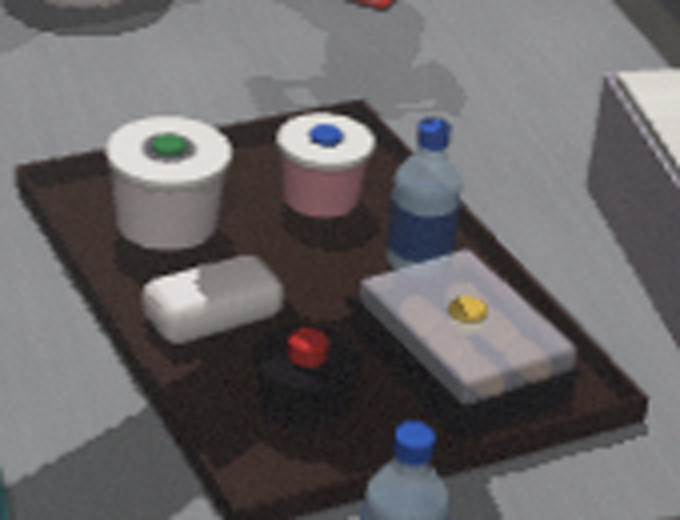

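Green (168,145), yellow (467,308) and blue (326,135) are all down, red (308,347) still stands proud, and nothing has moved. Handing in.

```bash
python3 -c "from station import *; print(finish_job())"
```

```text
the job is handed in; nothing more can be done
None
```

I pressed the green, yellow and blue bubbles down in that order and handed the job in at about 18 s; the last picture shows all three staying in, the red one untouched and nothing moved, but no verdict was returned.

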